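Switch off the warming plate and set the candle on the packing mat

ROBOT

A 7-joint arm with a two-finger parallel gripper is mounted at the origin on the work surface. World frame = base frame: x ahead of the robot, y to its left, z up, the work surface at z = 0. Lengths are in m, angles in rad, forces in N, time in s.
With the tool pointing down it reaches from about 0.4 to 0.9 m from the base axis. Payload 5.6 kg.
Tool frame: the origin (TCP) lies at the very end of the fingers, on their centre line; the grasp point (between the pads) lies 19 mm behind it (ctrl.hold_point_z is the distance from the TCP to the grasp point, in m); z points along the fingers, y is the line along which they close (so a half turn about z gives the same grasp; the last joint's range is limited). The gripper opens to 92 mm and grips with 3 to 60 N. Pads are 20 mm wide; open, the fingers measure 128 mm over their backs; the gripper's body (75 mm by 189 mm) begins 69 mm behind the grasp point.
Start: joints at [-1.236, 0.468, -0.012, 1.603, 0.006, 1.071, -0.056], TCP at [0.24, 0.604, 0.215] pointing down, gripper open.
Joint ranges: [-2.53, 2.53], [-0.31, 2.02], [-1.57, 1.55], [0.28, 2.44], [-1.29, 4.43], [0.15, 1.84], [-2.92, 2.92]. Speed limits (rad/s): [2.57, 2.57, 3.14, 3.14, 3.14, 3.14, 3.14].

INTERFACE

Orientations are given as [roll, pitch, yaw] about the fixed x, y, z axes, in that order (R = Rz(yaw) Ry(pitch) Rx(roll)).
In Python, from rig import ctrl gives the robot as it stands. Calls block until the motion is done:
- ctrl.reach(position, orientation): joint-space move of the TCP to a pose.
- ctrl.move_straight(position, max_speed=0.15, attitude=None): straight line of the TCP; attitude=None keeps the orientation; max_speed is the mean speed in m/s.
- ctrl.set_joints(angles): joint-space move.
- ctrl.gripper_to(opening): opening from 0.0 (shut) to 1.0 (fully open); the grip force is fixed at half the most; returns when the fingers have stopped.
- ctrl.dwell(seconds).
- ctrl.inverse_kinematics(position, orientation): joint angles nearest the present ones, or None.
- ctrl.read_camera(name): name is "side" or "top" or "wrist"; returns the picture (400x640x3 uint8, red, green, blue); there is no depth.
- ctrl.calibration(name): a dict with "intrinsics" (3x3 intrinsics, pixels), "R" (3x3) and "t" (3): a world point X has camera coordinates R X + t. Camera axes: x right, y down, z forward; pixel columns grow to the right and rows downward; lengths in m; the calibration is good to about 2 mm. A picture is of the moment at which its call begins: read the wrist's pose just before it. calibration takes no time and is no camera call; for the wrist camera it gives the pose at the moment of the call.
A pose or a line that the arm cannot do raises ctrl.PlanningError and nothing moves.
- ctrl.close_job(): hands the job in; it is judged then, once.
Readings, each from a call of its own:
- ctrl.get_time_s(): time.
- ctrl.get_joints(): joint angles.
- ctrl.get_qvel(): joint speeds.
- ctrl.get_effort(): joint torques, N m.
- ctrl.get_position(): TCP position.
- ctrl.get_tool_rot(): TCP orientation.
- ctrl.get_wrist_force(): force on the tool from outside, world axes, zero at the start.
- ctrl.get_wrist_torque(): the same for the moment, N m.
- ctrl.get_gripper_width(): opening from 0.0 (shut) to 1.0 (fully open).
- ctrl.get_grasp_force(): force on a finger pad.
Only numpy, scipy, OpenCV 4.12 (cv2) and the standard library are available. Lean on these libraries where they do the work, as an engineer would, in place of code of your own. Each camera call takes 0.05 s, during which the arm holds its last target. There are 200 camera calls.

TASK

Of the two rotary isolators on the bench, one is on (its bar handle in line with the long side of its box) and feeds the warming plate: turn its handle a quarter turn counter-clockwise, fully into the off position, and leave the other isolator off. Only then lift the oval dark-stone candle off the warming plate and set it down gently, upright, near the middle of the white packing mat, without disturbing the other things on the bench.

Things in the scene. Friction and masses are not known exactly. Their poses are not given: they have to be found in the camera images.
- live_box: the live isolator: grey box 110 x 80 x 55 mm on the bench, its long side and two cable glands along its own x axis; origin at the centre of its underside. On its top (centred) is a black bar handle, which starts on
- live_grip (a point): point on the turning axis of the live isolator's handle, 87 mm above the bench (30 mm above the handle's foot, 13 mm below its top). The handle is an upright bar 72 mm long, 16 mm thick, its grip sides from 62 to 102 mm above the bench. This frame turns with the handle: x along the bar, y across it, z up
- live_handle (a joint): turn of the live isolator's handle: 0 = off (bar across the box's long side), 1.57 = on (bar in line with the box's long side); clockwise seen from above towards on. Sprung into a detent at either end (about 0.18 N m to turn over the middle)
- spare_box: the other, identical isolator: grey box 110 x 80 x 55 mm on the bench, its long side and two cable glands along its own x axis; origin at the centre of its underside. On its top (centred) is a black bar handle, which is off
- spare_grip (a point): point on the turning axis of the other isolator's handle, 87 mm above the bench (30 mm above the handle's foot, 13 mm below its top). The handle is an upright bar 72 mm long, 16 mm thick, its grip sides from 62 to 102 mm above the bench. This frame turns with the handle: x along the bar, y across it, z up
- spare_handle (a joint): turn of the other isolator's handle: 0 = off (bar across the box's long side), 1.57 = on (bar in line with the box's long side); clockwise seen from above towards on. Sprung into a detent at either end (about 0.18 N m to turn over the middle)
- warmer: warming plate: low metal appliance 200 (x) x 180 (y) x 45 mm with a flat aluminium top, fixed; origin at the centre of its underside, top 45 mm above it
- mat: white foam packing mat, 200 (x) x 180 (y) x 8 mm, fixed flat on the bench; origin at the centre of its underside
- candle: the candle: dark brown stone vessel with cream wax and a wooden wick, oval, 120 long (x) x 56 wide (y) x 65 mm high, round ends of radius 28 mm and flat sides, 0.4 to 0.8 kg, starts standing on the warming plate; origin at the centre of its underside, z up
- goblet: bystander, not to be disturbed: solid pink stone goblet, 80 mm wide, 85 high; origin at the centre of its underside
- bowl: bystander, not to be disturbed: white marble bowl, 100 mm wide, 55 high; origin at the centre of its underside
- roundjar: bystander, not to be disturbed: round pink stone jar candle, 68 mm wide, 60 high; origin at the centre of its underside
- block: bystander, not to be disturbed: pink stone block, 70 x 90 x 50 mm; origin at the centre of its underside
- pillar: bystander, not to be disturbed: cream pillar candle, 60 mm wide, 90 high; origin at the centre of its underside
- bottle: bystander, not to be disturbed: white bottle, 60 mm wide, 170 high; origin at the centre of its underside
Mind the look-alikes: they are no part of the job. What is shaped like the spare_box but red is not meant.

How it is judged:
By the outcome, as a careful person would: the job done as asked, in the order asked, and still so for the second after the job is handed in, with the robot touching nothing.
It also fails if it takes over 72 s, if anything falls off the work surface, if the arm or the gripper's body presses on something with over 40 N, if the wrist force passes 120 N, or if a joint passes its speed limit or range.

## Working session

There is one attempt and no reset: what is moved stays moved. The work goes in short steps, each a Python script; the robot and the scene stay as the last script left them, time stands still between calls to the robot, and variables do not carry over. Pictures are saved under pics/ and viewed, at most 10 in all, crops included, and the job is handed in when it is done.

```bash
mkdir -p pics; python3 - <<'E'
from rig import ctrl
import cv2,numpy as np
for n in("top","side"):
    im=ctrl.read_camera(n); cv2.imwrite(f"pics/{n}0.png",im[:,:,::-1]); c=ctrl.calibration(n)
    print(n,np.round(c["intrinsics"],1).tolist(),np.round(c["R"],3).tolist(),np.round(c["t"],3).tolist())
print(ctrl.get_time_s(),ctrl.get_tool_rot(),ctrl.get_position())
E
```

```text
top [[377.0, 0.0, 319.6], [0.0, 377.0, 197.1], [0.0, 0.0, 1.0]] [[-0.018, -1.0, -0.006], [-0.984, 0.018, -0.178], [0.178, 0.003, -0.984]] [0.004, 0.539, 1.014]
side [[391.1, 0.0, 317.9], [0.0, 391.1, 195.9], [0.0, 0.0, 1.0]] [[0.713, -0.701, -0.009], [-0.484, -0.483, -0.73], [0.508, 0.525, -0.683]] [-0.4, 0.326, 0.889]
0.1 [-3.14006126e+00  7.49424970e-05  2.76370848e+00] [0.2396538  0.60366991 0.21374507]
```

View pics/top0.png

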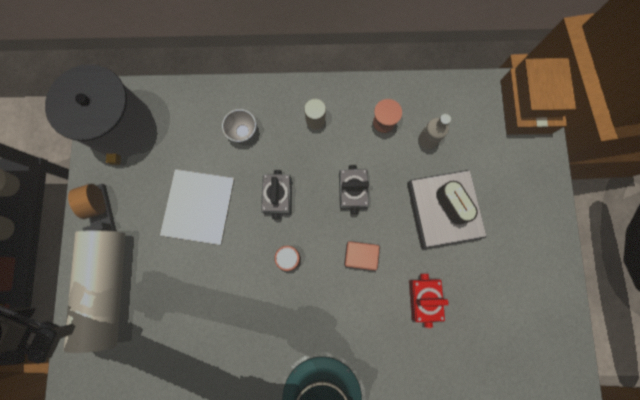

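View pics/side0.png

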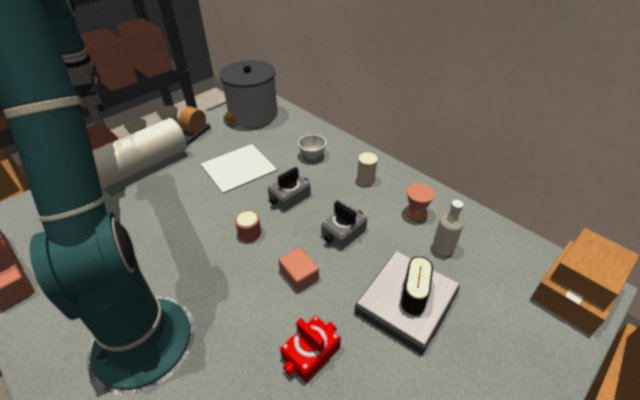

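The top view shows two grey isolators, at (277,193) and (354,188). The red one at (429,300) is a look-alike. The left grey box's bar is in line with its glands, so it's the live one. The right box's bar lies across, so it's the spare. The candle is at (458,202) on the plate at (447,209), and the mat is at (198,207). I'll confirm this in an enlarged crop.

```bash
python3 - <<'E'
import cv2,numpy as np
t=cv2.imread("pics/top0.png")
a=cv2.resize(t[160:225,250:384],None,fx=5.9,fy=5.9,interpolation=cv2.INTER_CUBIC)[:,:790]
b=cv2.resize(t[165:250,405:490],(200,200),interpolation=cv2.INTER_CUBIC)
c=np.zeros((200,a.shape[1],3),np.uint8); c[:,:200]=b
cv2.imwrite("pics/crop.png",np.vstack([a,c]))
h=cv2.cvtColor(t,cv2.COLOR_BGR2HSV)
for y,x in[(193,277),(190,265),(207,262),(188,340),(188,354),(205,354),(202,458),(209,420),(207,198),(225,300)]:print(y,x,h[y,x])
E
```

```text
193 277 [80 18 42]
190 265 [ 19  13 161]
207 262 [  6  11 121]
188 340 [36 15 87]
188 354 [30  6 41]
205 354 [ 6 14 93]
202 458 [ 34  30 176]
209 420 [ 15  18 168]
207 198 [ 96   7 180]
225 300 [ 37  19 120]
```

View pics/crop.png

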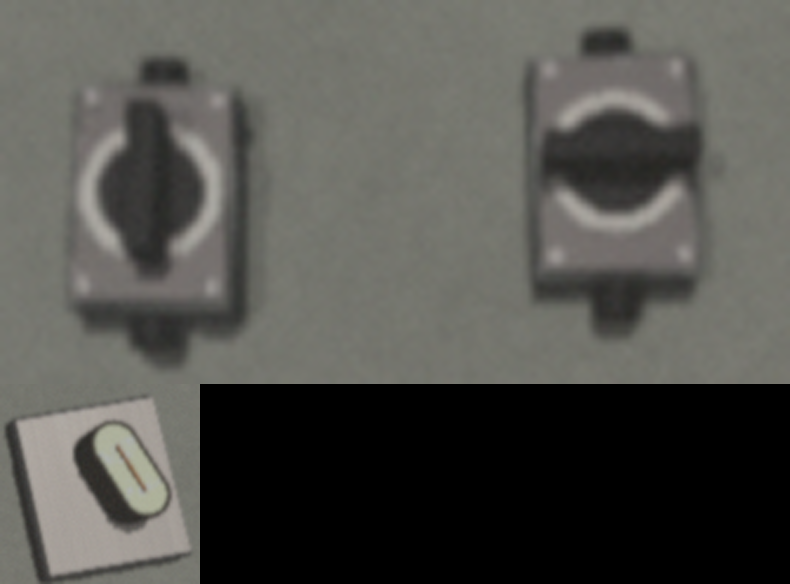

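The crop confirms it: the left grey box (crop 150,190) has its bar in line with its glands, so it's live. The right one (crop 615,160) has its bar across, so it's off.

```bash
cat > h.py <<'E'
import cv2,numpy as np
from rig import ctrl
def ray(n,px,z,c=None):
    c=c or ctrl.calibration(n); R=np.array(c["R"]);o=-R.T@np.array(c["t"])
    px=np.atleast_2d(px).astype(float)
    d=np.c_[px,np.ones(len(px))]@np.linalg.inv(c["intrinsics"]).T@R
    return o+d*((z-o[2])/d[:,2])[:,None]
def blob(im,box,f):
    x0,y0,x1,y1=box; m=f(cv2.cvtColor(im[y0:y1,x0:x1],cv2.COLOR_BGR2HSV).astype(int)).astype(np.uint8)
    cs,_=cv2.findContours(m,cv2.RETR_EXTERNAL,cv2.CHAIN_APPROX_NONE)
    k=max(cs,key=cv2.contourArea)[:,0,:]+[x0,y0]; return k
def rect(P):
    (c,s,_)=r=cv2.minAreaRect((P[:,:2]*1000).astype(np.float32)); b=cv2.boxPoints(r)
    e=max((b[1]-b[0],b[2]-b[1]),key=np.linalg.norm)
    return np.round(c,1),np.round(s,1),round(np.degrees(np.arctan2(e[1],e[0]))%180,1)
E
python3 - <<'E'
from h import *
t=cv2.imread("pics/top0.png");s=cv2.imread("pics/side0.png")
cr=lambda p:(np.array(p)+.5)/5.9-.5+[250,160]
for n,p in(("live",[(91,97),(219,100),(83,284),(211,288)]),("spare",[(549,70),(677,70),(556,256),(686,255)])):
    P=ray("top",cr(p),.055)[:,:2]; v=P[0]+P[1]-P[2]-P[3]
    print(n,P.mean(0),"ang",np.degrees(np.arctan2(v[1],v[0])),np.linalg.norm(v)/2,np.linalg.norm(P[0]-P[1]))
for n,p in(("live bar",[(147,108),(152,262)]),("spare bar",[(552,150),(692,147)])):
    P=ray("top",cr(p),.1)[:,:2];v=P[0]-P[1];print(n,P.mean(0),np.degrees(np.arctan2(v[1],v[0])),np.linalg.norm(v))
wax=lambda h:(h[...,0]>25)&(h[...,0]<50)&(h[...,1]>22)&(h[...,2]>130)
k=blob(t,(430,170,485,235),wax);print("candle top",rect(ray("top",k,.110)),len(k))
k=blob(s,(395,245,440,320),wax);print("candle side",rect(ray("side",k,.110)),len(k))
k=blob(t,(150,160,245,255),lambda h:h[...,2]>150);print("mat",rect(ray("top",k,.008)))
k=blob(t,(400,160,495,255),lambda h:h[...,2]>135);print("warmer",rect(ray("top",k,.045)))
for n,p,z in(("bowl",(239,126),.055),("pillar",(315,107),.09),("goblet",(388,111),.085),("bottle",(445,119),.17),("jar",(287,259),.06),("block",(363,255),.05)):print(n,ray("top",p,z)[0].round(3))
# side: live bar / box check
c=ctrl.calibration("side")
for X in((.6,.1,.1),):pass
print("wrist cam offset",ctrl.calibration("wrist")["t"])
E
```

```text
live [0.55463336 0.11836956] ang -2.2013510503676734 0.09096491985844621 0.0615122649037781
spare [ 0.56478543 -0.10380965] ang 0.4778839024814317 0.0903223359527407 0.06143951391138742
live bar [0.54902165 0.11354126] 2.0310645929510023 0.07165087177347464
spare bar [ 0.56172965 -0.10222967] 90.17295570454459 0.0639081966231479
candle top (array([ 490.2, -378.1]), array([73.4, 40.6]), np.float32(59.8)) 84
candle side (array([ 511.3, -375.5]), array([111.7,  47.8]), np.float32(28.1)) 185
mat (array([527.1, 353. ]), array([177.8, 199.3]), np.float32(170.3))
warmer (array([ 503.5, -366.4]), array([187.4, 168.4]), np.float32(8.8))
bowl [0.752 0.224 0.055]
pillar [0.791 0.002 0.09 ]
goblet [ 0.777 -0.204  0.085]
bottle [ 0.716 -0.334  0.17 ]
jar [0.368 0.085 0.06 ]
block [ 0.376 -0.122  0.05 ]
wrist cam offset [-0.6489992  -0.03201385  0.39065629]
```

Sizes and angles are consistent, except that the top-view wax contour is incomplete. I'll refine the live handle with the wrist camera from above.

```bash
python3 - <<'E'
from h import *
from math import pi
for y in(0,pi):
    for e in(0,pi/2):
        q=ctrl.inverse_kinematics([.553,.117,.068],[pi,0,y+e]);print(y,e,None if q is None else np.round(q,2))
R0=ctrl.calibration("wrist");o=-np.array(R0["R"]).T@R0["t"];print("cam",o,"tcp",ctrl.get_position())
ctrl.reach([.553,.117,.24],[pi,0,0])
c=ctrl.calibration("wrist");im=ctrl.read_camera("wrist");cv2.imwrite("pics/w1.png",im[:,:,::-1]);np.save("w1.npy",c,allow_pickle=True)
print(ctrl.get_time_s(),ctrl.get_joints(),-np.array(c["R"]).T@c["t"])
E
```

```text
0 0 [-0.72  0.58  0.59  1.95 -0.46  0.75 -1.43]
0 1.5707963267948966 [-0.62  0.55  0.45  1.94 -0.35  0.73  0.04]
3.141592653589793 0 [-0.39  0.52  0.16  1.93 -0.12  0.7   1.41]
3.141592653589793 1.5707963267948966 [-0.1   0.53 -0.21  1.91  0.16  0.72  2.73]
cam [0.16760708 0.63266092 0.38273386] tcp [0.2396538  0.60366991 0.21374507]
2.2333 [-0.84358083  0.34391235  0.72201796  1.82447586 -0.25720518  1.06905189
 -1.59402381] [0.6316663  0.11820672 0.4088083 ]
```

View pics/w1.png

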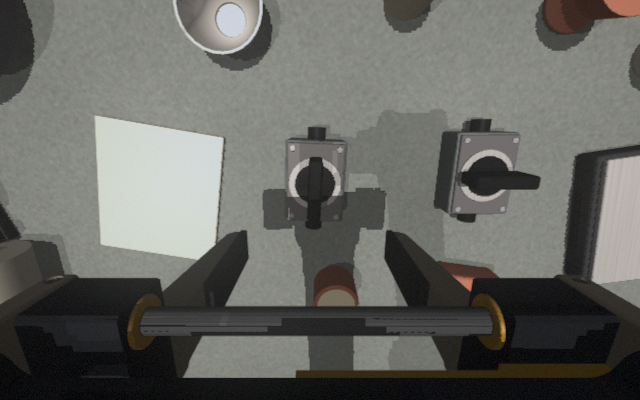

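The wrist view shows the live box at (316,180) with its bar running from (316,158) to (314,227), in line with the glands. The spare is at (480,175) with its bar across.

```bash
python3 - <<'E'
from h import *
c=np.load("w1.npy",allow_pickle=True).item();im=cv2.imread("pics/w1.png")
h=cv2.cvtColor(im,cv2.COLOR_BGR2HSV)[135:235,280:355]
ys,xs=np.nonzero(h[...,2]>140);P=ray("wrist",np.c_[xs+280,ys+135],.057,c)[:,:2]
# circle fit with rejection
for _ in range(15):
    A=np.c_[2*P,np.ones(len(P))];s=np.linalg.lstsq(A,(P**2).sum(1),rcond=None)[0]
    r=np.sqrt(s[2]+s[0]**2+s[1]**2);d=abs(np.linalg.norm(P-s[:2],axis=1)-r);P=P[d<=max(.004,np.percentile(d,95))]
print("ring",s[:2],r,len(P))
box=[(289,141),(346,138)]
print("box far corners",ray("wrist",box,.055,c))
m=(h[...,2]<32)
for y in range(0,100,6):
    x=np.nonzero(h[y,:,2]<45)[0]
    print(y+135,(x.min()+280,x.max()+280,len(x)) if len(x) else None,end=" ")
print()
print(ray("wrist",[(316,158),(314,227)],.1,c))
k=blob(im,(80,100,235,275),lambda h:h[...,2]>150);print("mat",rect(ray("wrist",k,.008,c)))
cv2.imwrite("pics/w1c.png",cv2.resize(im[130:235,275:360],None,fx=5.5,fy=5.5,interpolation=cv2.INTER_CUBIC))
E
```

```text
ring [0.55644018 0.11986957] 0.030388287737441746 476
box far corners [[0.60950054 0.1517116  0.055     ]
 [0.61330307 0.08049169 0.055     ]]
135 (np.int64(309), np.int64(324), 8) 141 None 147 None 153 None 159 (np.int64(310), np.int64(321), 12) 165 (np.int64(310), np.int64(322), 4) 171 (np.int64(309), np.int64(324), 9) 177 (np.int64(299), np.int64(331), 17) 183 (np.int64(303), np.int64(333), 20) 189 (np.int64(302), np.int64(331), 29) 195 (np.int64(300), np.int64(330), 29) 201 (np.int64(307), np.int64(323), 17) 207 (np.int64(308), np.int64(320), 13) 213 (np.int64(308), np.int64(320), 13) 219 (np.int64(308), np.int64(319), 12) 225 (np.int64(306), np.int64(320), 15) 231 None 
[[0.59390445 0.11792167 0.1       ]
 [0.51203059 0.12014246 0.1       ]]
mat (array([528.9, 353.8]), array([179.1, 198.7]), np.float32(170.3))
```

View pics/w1c.png

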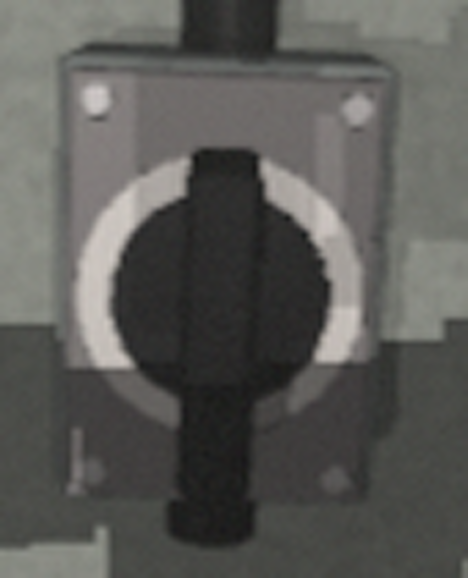

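Ring centre (0.556, 0.119), bar at about -2°: consistent across both views. Now grasp and turn, with one joint-7 rotation.

```bash
python3 - <<'E'
from h import *
from math import pi
Y=-.035;X=[.556,.119]
ctrl.reach(X+[.13],[pi,0,Y]);ctrl.move_straight(X+[.068])
print("down",ctrl.get_position(),ctrl.get_wrist_force().round(1))
ctrl.gripper_to(0.0)
print("grip",ctrl.get_gripper_width()*.092,ctrl.get_grasp_force(),ctrl.get_wrist_force().round(1))
q=np.array(ctrl.get_joints())
for d in np.radians([10,25,40,55,70,82,91]):
    p=q.copy();p[6]+=d;ctrl.set_joints(p)
    print(round(np.degrees(d)),np.round(ctrl.get_tool_rot(),3),np.round(ctrl.get_wrist_torque(),2),np.round(ctrl.get_wrist_force(),1),ctrl.get_position().round(3))
    if np.linalg.norm(ctrl.get_wrist_force())>50: break
print(ctrl.get_time_s())
E
```

```text
down [0.55718329 0.11907978 0.06935543] [0.3 0.3 0.6]
grip 0.015901928921848867 30.001445710659027 [ 0.8  4.7 -0.6]
10 [-3.14  -0.     0.137] [ 0.33  0.09 -0.12] [ 0.5  2.2 -0.3] [0.556 0.12  0.068]
25 [-3.14e+00 -1.00e-03  3.97e-01] [ 0.61  0.23 -0.05] [ 0.1  4.1 -0.1] [0.556 0.121 0.068]
40 [-3.14e+00 -1.00e-03  6.58e-01] [0.94 0.35 0.01] [-0.5  4.7  1.6] [0.556 0.121 0.068]
55 [-3.139e+00 -1.000e-03  9.210e-01] [1.04 0.51 0.11] [-1.4  5.9  1.3] [0.556 0.121 0.068]
70 [-3.139e+00 -2.000e-03  1.183e+00] [1.12 0.57 0.14] [-1.8  5.6  2.4] [0.555 0.121 0.068]
82 [-3.139e+00 -2.000e-03  1.393e+00] [1.11 0.68 0.16] [-1.7  6.7  2.5] [0.555 0.121 0.068]
91 [-3.139e+00 -3.000e-03  1.547e+00] [ 1.25  0.81 -0.45] [-3.5  7.1  2.5] [0.555 0.121 0.068]
6.7667
```

The torque passed over the detent and then hit the end stop. Next: release, lift, check, and look at the candle.

```bash
python3 - <<'E'
from h import *
from math import pi
ctrl.gripper_to(1.0);ctrl.move_straight([.556,.119,.15])
a=np.radians(-1)
ctrl.move_straight([.45,.0,.25],max_speed=.25)
top=ctrl.read_camera("top")
# view candle
for y in(0,pi/2,pi,-pi/2):
    q=ctrl.inverse_kinematics([.44,-.37,.28],[pi,0,y]);print(y,None if q is None else np.round(q,2))
for y in np.radians([28,118,208,-62]):
    q=ctrl.inverse_kinematics([.51,-.375,.08],[pi,0,y]);q2=ctrl.inverse_kinematics([.528,.353,.08],[pi,0,y]);print(round(np.degrees(y)),*[None if v is None else np.round(v,2) for v in(q,q2)])
ctrl.reach([.44,-.37,.28],[pi,0,0])
c=ctrl.calibration("wrist");im=ctrl.read_camera("wrist");cv2.imwrite("pics/w2.png",im[:,:,::-1]);np.save("w2.npy",c,allow_pickle=True)
cv2.imwrite("pics/t2.png",top[:,:,::-1])
s=cv2.resize(top[150:240,245:385,::-1],(560,360),interpolation=cv2.INTER_CUBIC)
v=np.zeros((580,640,3),np.uint8);v[:320]=cv2.resize(im[:,:,::-1],(512,320)) .repeat(1,0)[:, :512] if 0 else cv2.copyMakeBorder(cv2.resize(im[:,:,::-1],(512,320)),0,0,0,128,cv2.BORDER_CONSTANT)
v[320:,:404]=cv2.resize(s,(404,260));cv2.imwrite("pics/v2.png",v)
print(ctrl.get_time_s())
E
```

```text
0 [-0.32  0.71  1.5   1.77 -0.72  1.37 -0.25]
1.5707963267948966 [-0.29  0.58  1.35  1.77 -0.59  1.28  1.2 ]
3.141592653589793 [-0.08  0.37  0.94  1.76 -0.32  1.17  2.52]
-1.5707963267948966 [-0.29  0.56  1.33  1.77 -0.57  1.27 -1.96]
28 [-0.02  0.76  0.88  1.78 -0.71  0.95  0.08] [-1.13  0.69  0.7   1.77 -0.56  0.89 -1.27]
118 [ 0.06  0.7   0.73  1.78 -0.59  0.89  1.55] [-1.03  0.65  0.53  1.76 -0.42  0.85  0.19]
208 [ 1.19  0.81 -0.89  1.7   0.73  1.    2.09] [-0.87  0.61  0.31  1.75 -0.25  0.82  1.62]
-62 [-0.11  0.84  1.03  1.79 -0.85  1.03 -1.39] [-1.29  0.81  0.96  1.78 -0.79  0.99 -2.66]
11.0417
```

View pics/v2.png

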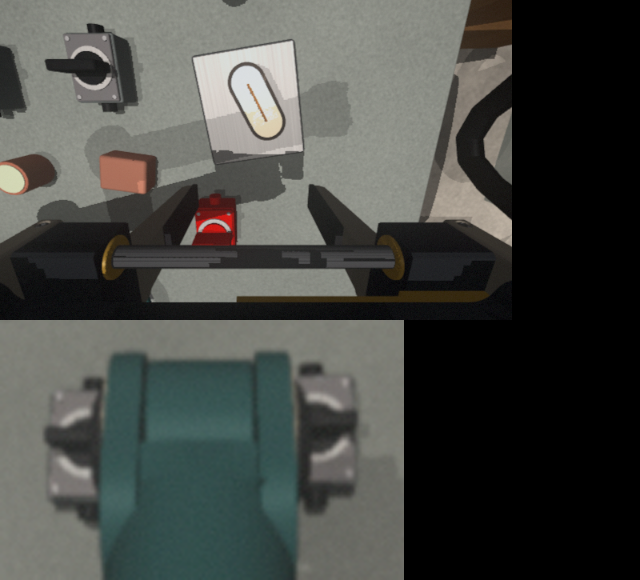

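The live handle (lower inset, 70,435) is now across its box, and the spare is unchanged. The candle is clear in the wrist view, around full-res (321,126).

```bash
python3 - <<'E'
from h import *
c=np.load("w2.npy",allow_pickle=True).item();im=cv2.imread("pics/w2.png")
k=blob(im,(278,70,364,182),lambda h:h[...,2]<85);P=ray("wrist",k,.110,c);print("candle",rect(P),len(k))
t=ctrl.read_camera("top")[:,:,::-1];cv2.imwrite("pics/t3.png",t)
v=cv2.resize(np.hstack([t[160:225,250:384]]),(800,388),interpolation=cv2.INTER_CUBIC)
w=cv2.resize(im[60:200,230:390],(229,200))
o=np.zeros((588,800,3),np.uint8);o[:388]=v;cv2.drawContours(im,[k[:,None]],-1,(0,0,255),1);o[388:,:229]=cv2.resize(im[60:200,230:390],(229,200))
cv2.imwrite("pics/v3.png",o)
E
```

```text
candle (array([ 491.6, -386.3]), array([68.8, 54.2]), np.float32(26.6)) 236
```

View pics/v3.png

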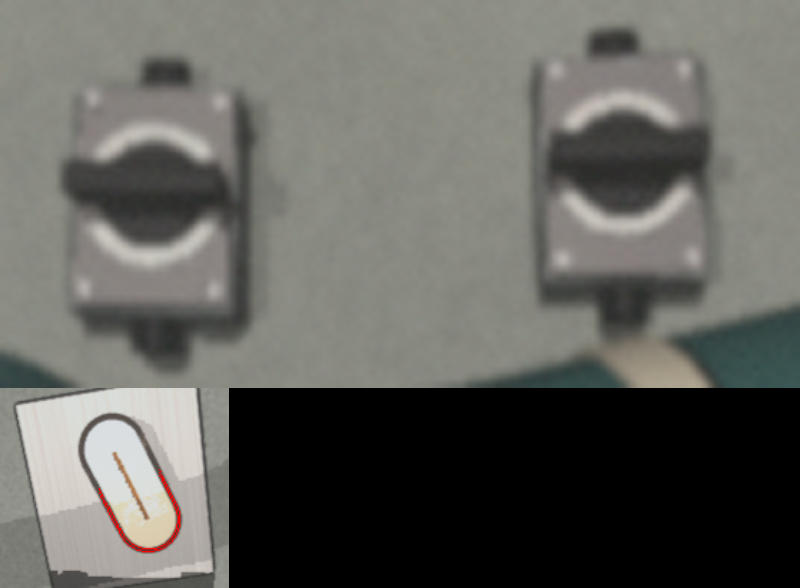

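Live is fully off, with its bar across just like the spare. The candle mask missed the brighter half of the rim, so I'll raise the threshold and check the size against 120 x 56.

```bash
python3 - <<'E'
from h import *
c=np.load("w2.npy",allow_pickle=True).item();im=cv2.imread("pics/w2.png")
for th in(95,105,115,125):
    k=blob(im,(278,70,364,182),lambda h:h[...,2]<th);print(th,rect(ray("wrist",k,.110,c)),k.min(0),k.max(0))
p=np.array([(111,25),(150,163),(79,62),(181,130)])/1.431+[230,60];print(p,ray("wrist",p,.11,c))
E
```

```text
95 (array([ 512.9, -374.7]), array([117.4,  54.3]), np.float32(28.9)) [286  78] [355 174]
105 (array([ 512.8, -375.1]), array([118. ,  54.6]), np.float32(28.2)) [285  78] [356 174]
115 (array([ 513.1, -375. ]), array([118.5,  55.1]), np.float32(27.8)) [285  78] [356 174]
125 (array([ 512.7, -374.9]), array([119.1,  55.4]), np.float32(28.3)) [285  78] [356 175]
[[307.56813417  77.47030049]
 [334.82180294 173.90635919]
 [285.20614955 103.32634521]
 [356.48497554 150.84556254]] [[ 0.56844594 -0.35906307  0.11      ]
 [ 0.45867487 -0.39210329  0.11      ]
 [ 0.54089456 -0.33307901  0.11      ]
 [ 0.48690922 -0.41768565  0.11      ]]
```

All thresholds give about 118 x 55 mm at (0.513, -0.375), 28°. The side view agrees, so I'll grasp and lift.

```bash
python3 - <<'E'
from h import *
from math import pi
Y=np.radians(28.2);X=[.5128,-.375]
ctrl.reach(X+[.2],[pi,0,Y]);ctrl.move_straight(X+[.13]);ctrl.move_straight(X+[.061],max_speed=.08)
print("down",ctrl.get_position(),ctrl.get_wrist_force().round(1))
ctrl.gripper_to(0.0)
print("grip",ctrl.get_gripper_width()*.092,ctrl.get_grasp_force(),ctrl.get_wrist_force().round(1),ctrl.get_position())
ctrl.move_straight(X+[.10],max_speed=.05)
print("lift",ctrl.get_gripper_width()*.092,ctrl.get_grasp_force(),ctrl.get_wrist_force().round(1),ctrl.get_wrist_torque().round(2))
ctrl.move_straight(X+[.25],max_speed=.12)
ctrl.move_straight([.528,.3535,.25],max_speed=.17)
ctrl.move_straight([.528,.3535,.06],max_speed=.08)
ctrl.dwell(.3);f0=ctrl.get_wrist_force();print("carry",f0.round(1),ctrl.get_gripper_width()*.092,ctrl.get_position(),ctrl.get_time_s())
im=ctrl.read_camera("side");cv2.imwrite("pics/s4.png",im[60:260,80:400,::-1].repeat(2,0).repeat(2,1))
E
```

```text
down [ 0.51298705 -0.37537491  0.06146299] [-0.5  1.   0.2]
grip 0.056184205398493774 29.999866783618927 [-0.5  1.   1.6] [ 0.51276291 -0.37477489  0.06107144]
lift 0.05612878710970945 29.998203814029694 [ 0.7  0.  -5.7] [-0.05  0.17  0.01]
carry [-0.  -0.1 -5.5] 0.05603253835864035 [0.52799838 0.35350926 0.06005692] 23.45
```

View pics/s4.png

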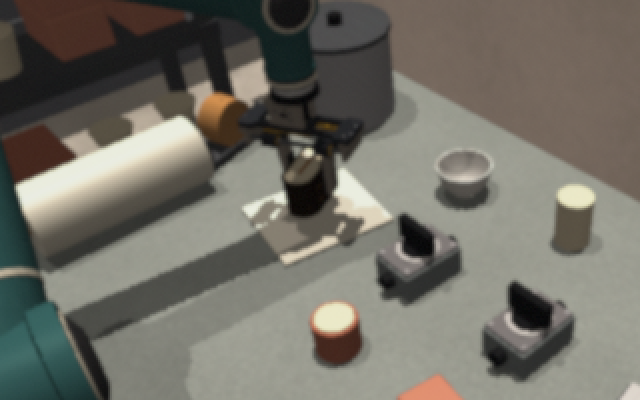

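The candle hangs upright in the gripper over the mat (305,190), and both handles are across their boxes. I'll lower it in small steps until contact.

```bash
python3 - <<'E'
from h import *
from math import pi
X=[.528,.3535];f0=ctrl.get_wrist_force()[2]
ctrl.move_straight(X+[.030],max_speed=.04)
z=.030
while z>.018:
    z-=.001;ctrl.move_straight(X+[z],max_speed=.01);ctrl.dwell(.1);f=ctrl.get_wrist_force()[2]
    if f-f0>2: break
print("contact",z,f-f0,ctrl.get_position())
ctrl.gripper_to(1.0);ctrl.dwell(.2);ctrl.move_straight(X+[.15],max_speed=.1)
ctrl.move_straight([.45,.2,.3],max_speed=.2);ctrl.set_joints([-1.236,.468,-.012,1.603,.006,1.071,-.056]) if 0 else None
ctrl.reach([.42,-.02,.3],[pi,0,np.radians(28.2)])
im=ctrl.read_camera("side");t=ctrl.read_camera("top")
o=np.vstack([cv2.resize(im[60:,:],(640,340)),cv2.resize(t[60:,:],(490,260)) if 0 else cv2.copyMakeBorder(cv2.resize(t[70:330,60:500],(440,260)),0,0,0,200,cv2.BORDER_CONSTANT)])
cv2.imwrite("pics/v5.png",o[:,:,::-1]);cv2.imwrite("pics/t5.png",t[:,:,::-1])
t=t[:,:,::-1].copy();k=blob(t,(170,170,230,240),lambda h:h[...,2]<110);print(rect(ray("top",k,.04)))
print(ctrl.get_time_s(),ctrl.get_wrist_force())
E
```

```text
contact 0.022999999999999993 11.589951970011585 [0.52821637 0.35351226 0.02405855]
(array([526.1, 329.4]), array([120.2,  49.9]), np.float32(7.0))
31.4333 [-1.25065583 -1.07250449 -0.43828783]
```

View pics/v5.png

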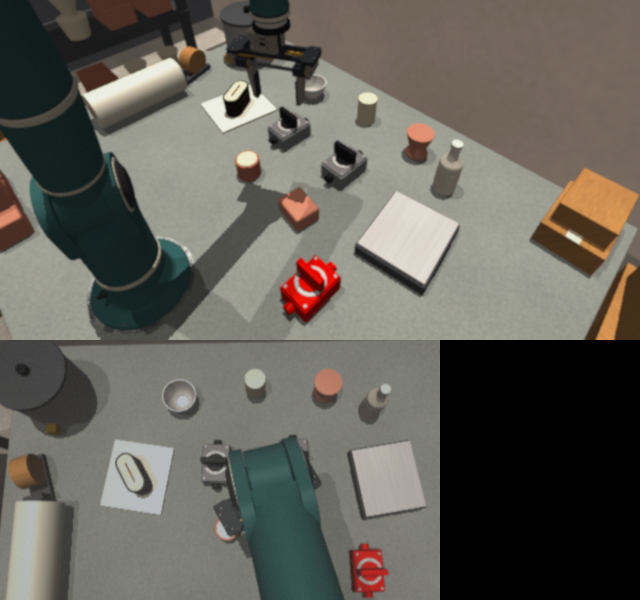

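The candle stands upright mid-mat (top inset 132,473). Both handles are off, the bystanders are in place, and the arm is clear.

```bash
python3 -c "
from rig import ctrl
print(ctrl.close_job())"
```

```text
the job is handed in; nothing more can be done
None
```

I turned the live isolator fully off and left the spare off, then set the candle upright near the middle of the mat with nothing else visibly disturbed, and handed the job in at about 31 s.

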